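# Clear the bottle caps off the butcher block

## Task

With your fingers, sweep the three loose bottle caps off the butcher block, over its edge into the open steel pan that stands against it; the pan on the opposite side has a lid on and is the wrong one. Push the caps along the block, do not pick them up, and leave the pepper pot standing where it is and the other things on the counter alone. Finish with your hand clear of everything.

Things in the scene. Friction and masses are not known exactly. Their poses are not given: they have to be found in the camera images.
- block: butcher block of pale wood, fixed to the counter: 260 mm along its own x, 300 mm along its own y, 60 mm high (its smooth, rimless top is 60 mm above the counter). Origin: centre of its underside, on the counter; z up; its yaw is within 0.2 rad of the robot's axes
- pan: open, empty steel pan, fixed: 265 mm along its x, 162 mm along its y, rim 48 mm high (12 mm below the top of the block), walls and floor 3 mm thick. It stands 2 mm from one y edge of the block, long side against it, centred on the block's x and turned like it; its origin lies 233 mm from the block's in the block's +y or -y direction (varies). Origin: centre of its underside, on the counter; z up
- lidded_pan: steel pan with a flat steel lid on and a low black bar handle on the lid, fixed, same outside size as the open pan, lid 50 mm high, top of the handle 60 mm, against the opposite y edge of the block, origin 233 mm from the block's. Nothing belongs on it. Origin: centre of its underside; z up
- cap0: steel screw cap of a bottle, a flat disc 38 mm across and 14 mm high, 11 to 20 g, lying loose on top of the butcher block; slides when pushed from the side. Origin: centre of its underside; z up, yaw arbitrary. All three caps are alike. A gap of at least 48 mm in the block's x direction lies between the centres of any two of the caps and the pepper pot, so each has a clear lane along the block's y to either edge
- cap1: steel screw cap of a bottle, a flat disc 38 mm across and 14 mm high, 11 to 20 g, lying loose on top of the butcher block; slides when pushed from the side. Origin: centre of its underside; z up, yaw arbitrary. All three caps are alike. A gap of at least 48 mm in the block's x direction lies between the centres of any two of the caps and the pepper pot, so each has a clear lane along the block's y to either edge
- cap2: steel screw cap of a bottle, a flat disc 38 mm across and 14 mm high, 11 to 20 g, lying loose on top of the butcher block; slides when pushed from the side. Origin: centre of its underside; z up, yaw arbitrary. All three caps are alike. A gap of at least 48 mm in the block's x direction lies between the centres of any two of the caps and the pepper pot, so each has a clear lane along the block's y to either edge
- pepper_pot: small pepper pot, glass with a domed steel top, 37 mm across and 60 mm high, 110 g, standing loose on the block among the caps; must stay standing where it is. Origin: centre of its underside; z up
- sauce_bottle: white plastic sauce bottle with a pointed nozzle, 58 mm across, 150 mm high, standing on the counter to the left of the pans. Leave alone. Origin: centre of its underside
- jar: closed jar, 68 mm across, 85 mm high, standing on the counter beyond the block. Leave alone. Origin: centre of its underside
- spoon: steel spoon 240 mm long lying on the counter along its own x, to the right of the pans. Leave alone. Origin: on its underside
Not all that is in view belongs to the job. Leave any green or red look-alike of the cap2 alone.

How it is judged:
By the outcome, as a careful person would: the job done as asked, in the order asked, and still so for the second after the job is handed in, with the robot touching nothing.
It also fails if it takes over 61 s, if anything falls off the work surface, if the arm or the gripper's body presses on something with over 40 N, if the wrist force passes 120 N, or if a joint passes its speed limit or range.

## Robot

A 6-joint arm with a two-finger parallel gripper is mounted at the origin on the work surface. World frame = base frame: x ahead of the robot, y to its left, z up, the work surface at z = 0. Lengths are in m, angles in rad, forces in N, time in s.
With the tool pointing down it reaches from about 0.3 to 0.775 m from the base axis. Payload 14.6 kg.
Tool frame: the origin (TCP) lies at the very end of the fingers, on their centre line; the grasp point (between the pads) lies 19 mm behind it (pinch_z is the distance from the TCP to the grasp point, in m); z points along the fingers, y is the direction in which the jaws open and shut (so a half turn about z gives the same grasp; the last joint's range is limited). The gripper opens to 94 mm and grips with 3 to 60 N. Pads are 16 mm wide; open, the fingers measure 119 mm over their backs; the gripper's body (75 mm by 177 mm) begins 78 mm behind the grasp point.
Start: joints at [1.125, 0.3, 1.521, -0, 1.321, -0.067], TCP at [0.203, 0.511, 0.205] pointing down, gripper open.
Joint ranges: [-3.03, 3.03], [-0.79, 2.21], [0.23, 2.52], [-1.04, 4.18], [0, 3.07], [-2.55, 2.55]. Speed limits (rad/s): [2.22, 2.22, 2.57, 3.14, 3.14, 3.14].

## Interface

Orientations are given as [roll, pitch, yaw] about the fixed x, y, z axes, in that order (R = Rz(yaw) Ry(pitch) Rx(roll)).
In Python, from station import get_obs, camera, hand_in, pinch_z gives the robot as it stands.
- The arm moves only by the tool servo_tool, never from a script. Its argument "moves" is a list that holds one entry, the list of rows, each a list of 7 numbers: the turn, a rotation vector about the tool's x, y, z normalised to -1 to 1, where 1 is pi/2 rad, then the shift along the tool's x, y, z normalised to -1 to 1, where 1 is 500 mm, then the closure, from 0 (fully open) to 1 (shut). In form: [[[rx, ry, rz, x, y, z, hand], ...]]. A call has 1 to 12 rows; each row is the pose to reach, as a shift and turn from the pose measured when the call began, along the tool's axes at that moment; what a row does not reach only later rows make up. A row lasts 1/12 s, in which the tool goes at most 41.7 mm and 7.16 degrees, less where a joint would pass 70% of its speed; a pose out of reach is approached as far as the arm can. A call with a number of a shift or a turn outside -1 to 1 is refused whole. A call with a gripper value outside its range is refused whole. The fingers move at their own pace and stop on an object; "squeeze" is the grip in N (left out, the last holds). Time passes only in rows, so rows that repeat a pose let the fingers close. It gives the time, the measured TCP pose, the force and the opening at its end, in the units of the state.
- get_obs(): the state, without advancing time (a new reading comes with each control period).
- camera(name): name is "scene" or "side" or "wrist"; returns a dict with "color" (384x512x3 uint8, red, green, blue), "intrinsics" (3x3 intrinsics, pixels), "rvec" (rotation vector, rad) and "tvec" (3), from world to camera coordinates, as OpenCV has them. Camera axes: x right, y down, z forward; pixel columns grow to the right and rows downward; lengths in m; the calibration is good to about 2 mm. The wrist camera is an equidistant fisheye: a pixel r from the principal point sees the ray r / f radians off the axis. A picture is of the moment at which its call begins. There is no depth.
- hand_in(): hands the job in, once; it reports no verdict.
The state is a dict: "time_s": time; "qpos": joint angles; "joint_vel": joint speeds; "tau": joint torques, N m; "ee_pos": TCP position; "eef_rot": TCP orientation; "force": force on the tool from outside, world axes, zero at the start; "moment": the same for the moment, N m; "grip_width": finger opening in m.
Only numpy, scipy, OpenCV 4.12 (cv2) and the standard library are available. Lean on these libraries where they do the work, as an engineer would, in place of code of your own. Each camera call takes 0.05 s, during which the arm holds its last target.

## Working session

There is one attempt and no reset: what is moved stays moved. The work goes in short steps, Python scripts to look and compute and a tool call to move; the robot and the scene stay as the last step left them, time stands still between calls to the robot, and variables do not carry over. Pictures are saved under pics/ and viewed, and the job is handed in when it is done.

Besides the shell and the picture viewer there is one more tool, called after ">>>" by a JSON object that holds its "op" and its "data", one argument or row to a line. servo_tool: Moves the arm, as the interface text tells. Scaled input: -1 to 1 covers 500 mm each way for a shift and pi/2 rad each way for a turn. Its arguments: {"type":"object","properties":{"moves":{"type":"array"},"squeeze":{"type":"number"}},"required":["moves"]}

```bash
mkdir -p pics; ls; python3 - <<'E'
from station import get_obs,camera
import cv2,pickle
o=get_obs();print(o['time_s'],o['ee_pos'],o['eef_rot'],o['grip_width'])
D={}
for n in("scene","side","wrist"):
    c=camera(n);D[n]=c;cv2.imwrite(f"pics/{n}0.png",cv2.cvtColor(c["color"],cv2.COLOR_RGB2BGR));print(n,c["intrinsics"],c["rvec"],c["tvec"])
pickle.dump(D,open("d0.pkl","wb"))
E
```

```text
pics
0.0 [0.20326286 0.51077142 0.20490187] [-3.14045252e+00 -9.83097339e-05  2.76281914e+00] 0.09407145739006227
scene [[385.96523937   0.         259.26323189]
 [  0.         385.96523937 192.91910371]
 [  0.           0.           1.        ]] [ 2.3791648   1.13229551 -0.29352844] [-0.36543024 -0.36134368  1.30675232]
side [[467.61317968   0.         253.13214782]
 [  0.         467.61317968 190.77252914]
 [  0.           0.           1.        ]] [ 2.19792612 -0.94073293  0.3815875 ] [-0.40042445  0.33239443  1.42116845]
wrist [[297.31863964   0.         252.3323829 ]
 [  0.         297.31863964 183.34857134]
 [  0.           0.           1.        ]] [-2.39001859 -1.62201226 -0.23957385] [-0.54915072 -0.03023665  0.39356889]
```

View pics/scene0.png

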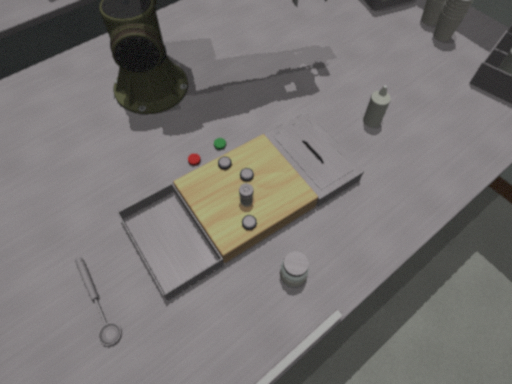

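View pics/side0.png

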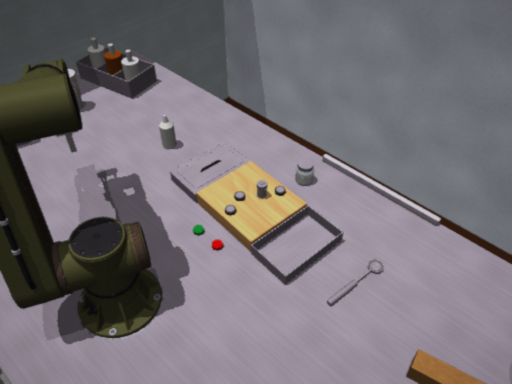

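View pics/wrist0.png

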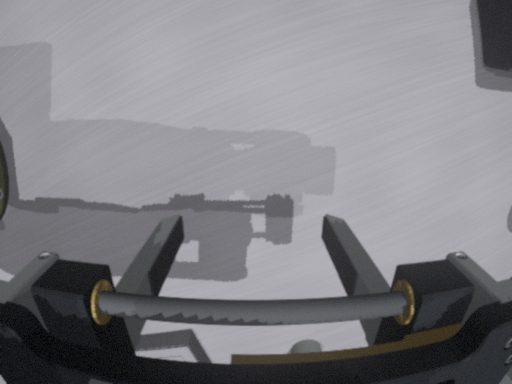

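The scene view shows the open pan at (170,240), on the robot's right (−y). The lidded pan is at (318,155). The three grey caps on the block are at (225,162), (247,174) and (249,222), and the pepper pot is at (246,193). The red disc (194,159) and green disc (220,144) lie on the counter and are look-alikes to leave alone. I'll confirm this with enlarged crops.

```bash
python3 - <<'E'
import cv2
a=cv2.imread("pics/scene0.png")[110:300,110:370];b=cv2.imread("pics/side0.png")[140:290,160:360]
cv2.imwrite("pics/sc.png",cv2.resize(a,None,fx=3,fy=3,interpolation=cv2.INTER_CUBIC))
cv2.imwrite("pics/sd.png",cv2.resize(b,None,fx=4,fy=4,interpolation=cv2.INTER_CUBIC))
E
```

```text
(no output)
```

View pics/sc.png

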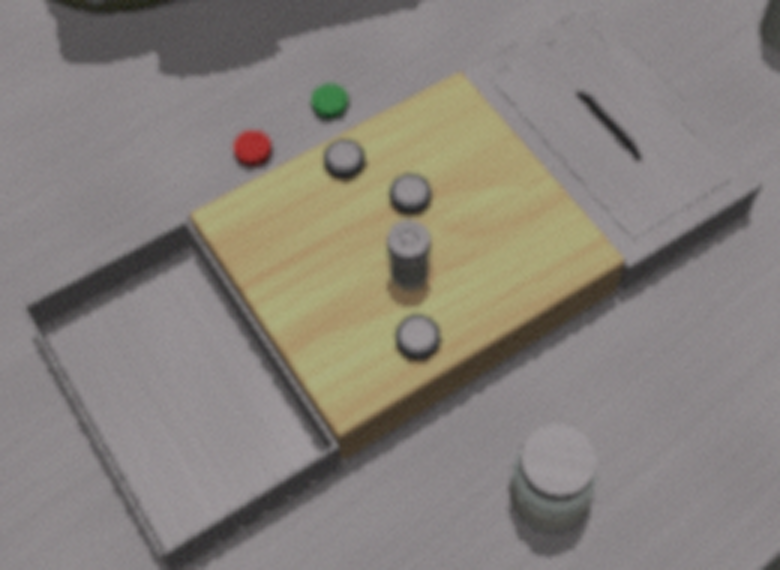

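View pics/sd.png

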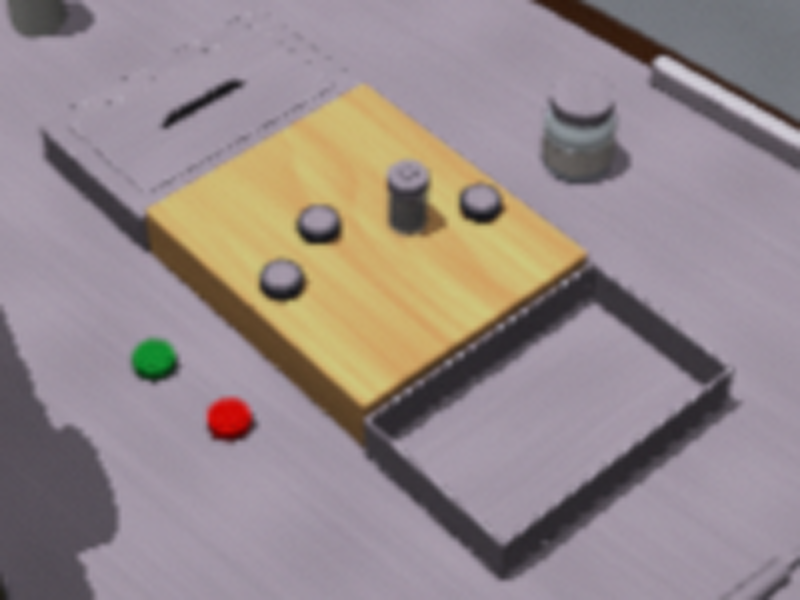

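```bash
cat > h.py <<'E'
import numpy as np,cv2,pickle
def ray(c,uv,z):
    R,_=cv2.Rodrigues(np.array(c["rvec"]));t=np.array(c["tvec"]).reshape(3)
    d=R.T@(np.linalg.inv(c["intrinsics"])@np.array([uv[0],uv[1],1.]));o=-R.T@t
    return o+d*(z-o[2])/d[2]
E
python3 - <<'E'
from h import *
D=pickle.load(open("d0.pkl","rb"))
sc=lambda p:((p[0]+.5)/3-.5+110,(p[1]+.5)/3-.5+110)
sd=lambda p:((p[0]+.5)/4-.5+160,(p[1]+.5)/4-.5+140)
items=[("cA",(461,73),(150,213),.06),("cB",(621,262),(361,85),.06),("cC",(341,435),(588,258),.06),("cD",(192,215),(367,405),.06),
("cap0",(345,155),(282,274),.074),("cap1",(411,190),(320,219),.074),("cap2",(418,335),(481,199),.074),("pot",(409,235),(408,174),.118),
("green",(330,99),(154,357),.014),("red",(253,147),(229,418),.014)]
P={}
for n,a,b,z in items:
    p=ray(D["scene"],sc(a),z);q=ray(D["side"],sd(b),z);print(n,p.round(4)[:2],q.round(4)[:2]);P[n]=(p+q)/2
c=sum(P[k] for k in("cA","cB","cC","cD"))/4
y=(P["cA"]+P["cB"]-P["cC"]-P["cD"]);yaw=np.arctan2(-y[0],y[1])
x=(P["cB"]+P["cC"]-P["cA"]-P["cD"]);print("c",c,"yaw",yaw,np.arctan2(x[1],x[0]),np.linalg.norm(x)/2,np.linalg.norm(y)/2)
yaw=(yaw+np.arctan2(x[1],x[0]))/2
R=np.array([[np.cos(yaw),np.sin(yaw)],[-np.sin(yaw),np.cos(yaw)]])
for k in P: print(k,"block",(R@(P[k]-c)[:2]).round(4), P[k][:2].round(4))
pickle.dump((c,yaw),open("blk.pkl","wb"))
E
```

```text
cA [0.4337 0.1315] [0.4271 0.1295]
cB [0.6869 0.1055] [0.6788 0.1128]
cC [ 0.6619 -0.1837] [ 0.6516 -0.1868]
cD [ 0.4085 -0.1622] [ 0.4032 -0.1608]
cap0 [ 0.4501 -0.0206] [ 0.4476 -0.018 ]
cap1 [0.5182 0.0026] [0.5161 0.0048]
cap2 [ 0.6361 -0.0832] [ 0.6313 -0.0807]
pot [ 0.5759 -0.0445] [ 0.5768 -0.0432]
green [0.3484 0.0316] [0.3418 0.0337]
red [ 0.3492 -0.0627] [ 0.3407 -0.0613]
c [ 0.54397751 -0.02677198  0.06      ] yaw -0.08622348861842422 -0.08937828011437053 0.2526909975818826 0.2942651000747658
cA block [-0.1269  0.1467] [0.4304 0.1305]
cB block [0.1264 0.1476] [0.6829 0.1091]
cC block [ 0.1262 -0.148 ] [ 0.6568 -0.1852]
cD block [-0.1258 -0.1463] [ 0.4058 -0.1615]
cap0 block [-0.0954 -0.0009] [ 0.4489 -0.0193]
cap1 block [-0.0294  0.028 ] [0.5172 0.0037]
cap2 block [ 0.0942 -0.0471] [ 0.6337 -0.082 ]
pot block [ 0.0338 -0.0141] [ 0.5764 -0.0438]
green block [-0.2033  0.0418] [0.3451 0.0327]
red block [-0.1952 -0.0525] [ 0.345 -0.062]
```

```bash
cat >> h.py <<'E'
from scipy.spatial.transform import Rotation as Ro
def units(bx,by,z,dyaw=0):
    "target block-frame xy, world z -> row"
    from station import get_obs
    o=get_obs();c,yaw=pickle.load(open("blk.pkl","rb"))
    p=c[:2]+np.array([[np.cos(yaw),-np.sin(yaw)],[np.sin(yaw),np.cos(yaw)]])@[bx,by]
    R0=Ro.from_euler("xyz",o["eef_rot"]);R1=Ro.from_euler("xyz",[np.pi,0,yaw+np.pi/2])
    s=R0.inv().apply(np.r_[p,z]-o["ee_pos"])/.5;r=(R0.inv()*R1).as_rotvec()/(np.pi/2)
    return np.r_[r,s].round(3)
def here():
    from station import get_obs
    o=get_obs();c,yaw=pickle.load(open("blk.pkl","rb"))
    d=(o["ee_pos"]-c)[:2];print("t",o["time_s"],"blk",np.round([np.cos(yaw)*d[0]+np.sin(yaw)*d[1],-np.sin(yaw)*d[0]+np.cos(yaw)*d[1]],4),"z",round(o["ee_pos"][2],4),"yaw err",o["eef_rot"][2]-yaw-np.pi/2,"F",np.round(o["force"],2),"w",o["grip_width"])
E
python3 -c "
from h import *
print(units(-.029,.08,.16)); D=pickle.load(open('d0.pkl','rb'));print(ray(D['scene'],(380,92),.15),ray(D['scene'],(296,258),.085))"
```

```text
[-0.     0.     0.815 -0.929 -0.61   0.091]
[0.57919133 0.44005955 0.15      ] [ 0.78520239 -0.06048812  0.085     ]
```

>>> {"op": "servo_tool", "data": {
  "moves": [
    [[0, 0, 0.815, -0.929, -0.61, 0.06, 0.79], [0, 0, 0.815, -0.929, -0.61, 0.06, 0.79], [0, 0, 0.815, -0.929, -0.61, 0.06, 0.79], [0, 0, 0.815, -0.929, -0.61, 0.06, 0.79], [0, 0, 0.815, -0.929, -0.61, 0.06, 0.79], [0, 0, 0.815, -0.929, -0.61, 0.06, 0.79], [0, 0, 0.815, -0.929, -0.61, 0.06, 0.79], [0, 0, 0.815, -0.929, -0.61, 0.06, 0.79], [0, 0, 0.815, -0.929, -0.61, 0.06, 0.79], [0, 0, 0.815, -0.929, -0.61, 0.06, 0.79], [0, 0, 0.815, -0.929, -0.61, 0.06, 0.79], [0, 0, 0.815, -0.929, -0.61, 0.06, 0.79]]
  ]
}}

```text
time_s: 1.15
ee_pos: [0.4904, 0.0999, 0.1782]
eef_rot: [-3.141, 0.001, 1.48]
force: [0.6, 0.7, 0.5]
grip_width: 0.0207
```

```bash
python3 -c "
from h import *
here();print(units(-.029,.08,.16))"
```

```text
t 1.15 blk [-0.0645  0.1215] z 0.1782 yaw err -0.003189508805210739 F [0.56 0.71 0.46] w 0.02065476731776609
[-0.     0.    -0.002 -0.083  0.071  0.036]
```

>>> {"op": "servo_tool", "data": {
  "moves": [
    [[0, 0, 0, -0.083, 0.071, 0.0, 0.79], [0, 0, 0, -0.083, 0.071, 0.0, 0.79], [0, 0, 0, -0.083, 0.071, 0.09, 0.79], [0, 0, 0, -0.083, 0.071, 0.14, 0.79], [0, 0, 0, -0.083, 0.071, 0.14, 0.79], [0, 0, 0, -0.083, 0.071, 0.14, 0.79]]
  ]
}}

```text
time_s: 1.65
ee_pos: [0.5214, 0.0556, 0.108]
eef_rot: [-3.139, 0.001, 1.48]
force: [0.4, -0.6, 1.5]
grip_width: 0.0197
```

```bash
python3 - <<'E'
from h import *
from station import camera
here();print(units(-.029,.08,.065))
a=[camera(n)["color"][...,::-1] for n in("wrist","side","scene")]
cv2.imwrite("pics/w1.png",a[0]);cv2.imwrite("pics/s1.png",np.hstack([cv2.resize(a[1][140:290,160:360],None,fx=2,fy=2),cv2.resize(a[2][110:260,150:350],None,fx=2,fy=2)]))
E
```

```text
t 1.65 blk [-0.0297  0.0801] z 0.108 yaw err -0.0028653714898594362 F [ 0.41 -0.6   1.52] w 0.019675119600716166
[-0.002  0.001 -0.002 -0.     0.002  0.086]
```

View pics/w1.png

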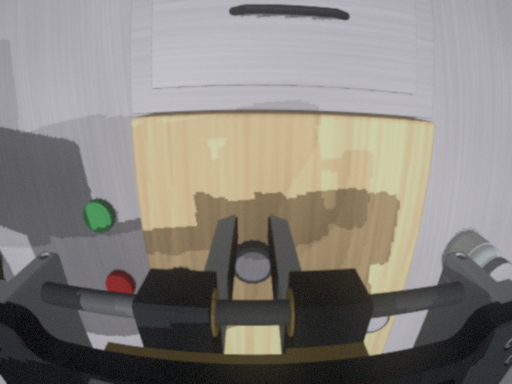

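View pics/s1.png

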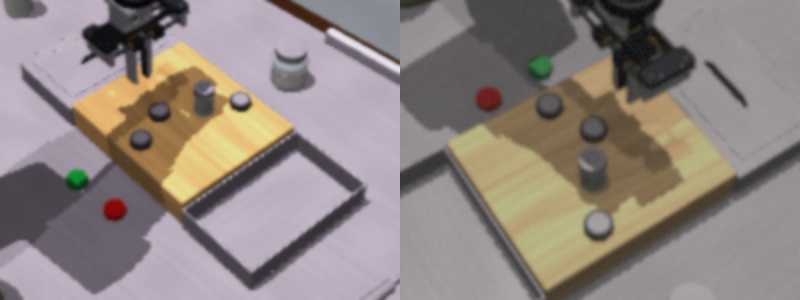

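The wrist view shows the cap at (253,262), centred in the gap between the fingers. The lane is clear and the pot is off to the side. I'll descend and push.

>>> {"op": "servo_tool", "data": {
  "moves": [
    [[0, 0, 0, 0, 0.002, 0.04, 0.79], [0, 0, 0, 0, 0.002, 0.086, 0.79], [0, 0, 0, 0, 0.002, 0.086, 0.79], [0, 0, 0, -0.03, 0.002, 0.086, 0.79], [0, 0, 0, -0.06, 0.002, 0.086, 0.79], [0, 0, 0, -0.09, 0.002, 0.086, 0.79], [0, 0, 0, -0.12, 0.002, 0.086, 0.79], [0, 0, 0, -0.15, 0.002, 0.086, 0.79], [0, 0, 0, -0.18, 0.002, 0.086, 0.79], [0, 0, 0, -0.21, 0.002, 0.086, 0.79], [0, 0, 0, -0.24, 0.002, 0.086, 0.79], [0, 0, 0, -0.24, 0.002, 0.086, 0.79]]
  ]
}}

```text
time_s: 2.8
ee_pos: [0.5139, -0.0657, 0.0696]
eef_rot: [3.136, 0.001, 1.479]
force: [0.7, 0.8, -0.6]
grip_width: 0.0199
```

```bash
cat > look.py <<'E'
from h import *
from station import camera
import sys
here()
a=[camera(n)["color"][...,::-1] for n in("side","scene")]
cv2.imwrite(sys.argv[1],np.hstack([cv2.resize(a[0][140:300,160:360],None,fx=2,fy=2),cv2.resize(a[1][120:280,120:320],None,fx=2,fy=2)]))
E
python3 look.py pics/s2.png
```

```text
t 2.8 blk [-0.0266 -0.0414] z 0.0696 yaw err -0.0040179752098914445 F [ 0.7   0.79 -0.6 ] w 0.019923216663150764
```

View pics/s2.png

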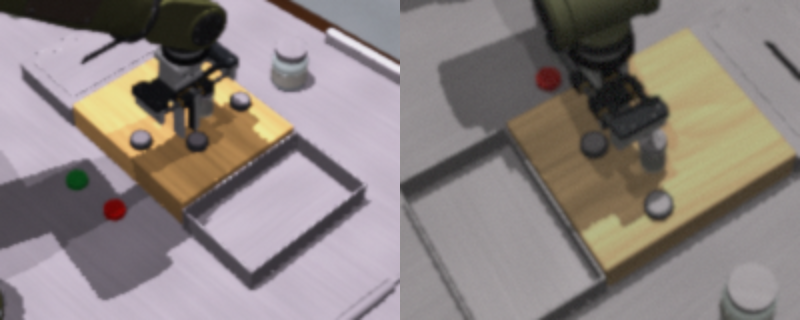

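Cap1 is moving ahead of the fingers, at (198,139) in the left panel, and the pot is still standing. I'll lower a little and carry on over the edge.

>>> {"op": "servo_tool", "data": {
  "moves": [
    [[0, 0, 0, -0.015, 0, 0.01, 0.79], [0, 0, 0, -0.045, -0.002, 0.012, 0.79], [0, 0, 0, -0.075, -0.002, 0.013, 0.79], [0, 0, 0, -0.105, -0.003, 0.014, 0.79], [0, 0, 0, -0.135, -0.003, 0.015, 0.79], [0, 0, 0, -0.165, -0.003, 0.016, 0.79], [0, 0, 0, -0.195, -0.003, 0.016, 0.79], [0, 0, 0, -0.225, -0.003, 0.016, 0.79], [0, 0, 0, -0.25, -0.003, 0.016, 0.79], [0, 0, 0, -0.27, -0.003, 0.016, 0.79], [0, 0, 0, -0.29, -0.003, 0.016, 0.79], [0, 0, 0, -0.29, -0.003, 0.016, 0.79]]
  ]
}}

```text
time_s: 3.9
ee_pos: [0.4991, -0.2095, 0.0611]
eef_rot: [3.137, 0.001, 1.479]
force: [-0.6, -0.4, -0.2]
grip_width: 0.0198
```

```bash
python3 look.py pics/s3.png; python3 -c "
from h import *
print(units(-.029,-.185,.14),units(-.095,.05,.14))"
```

```text
t 3.9 blk [-0.0287 -0.1859] z 0.0611 yaw err -0.004217752354851223 F [-0.63 -0.38 -0.24] w 0.01984867320165795
[ 0.003  0.    -0.002 -0.001  0.    -0.158] [ 0.003  0.    -0.002  0.469 -0.133 -0.159]
```

View pics/s3.png

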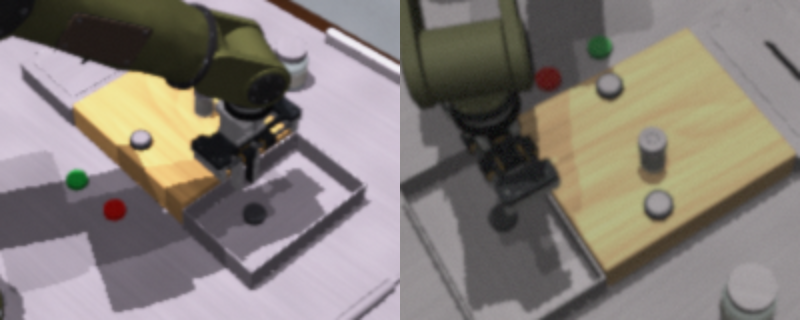

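Cap1 is in the pan at (254,213) in the left panel. Next I'll lift and go behind cap0.

>>> {"op": "servo_tool", "data": {
  "moves": [
    [[0, 0, 0, 0, 0, -0.08, 0.79], [0, 0, 0, 0, 0, -0.159, 0.79], [0.003, 0, -0.002, 0.08, -0.03, -0.159, 0.79], [0.003, 0, -0.002, 0.16, -0.06, -0.159, 0.79], [0.003, 0, -0.002, 0.24, -0.1, -0.159, 0.79], [0.003, 0, -0.002, 0.32, -0.133, -0.159, 0.79], [0.003, 0, -0.002, 0.4, -0.133, -0.159, 0.79], [0.003, 0, -0.002, 0.469, -0.133, -0.159, 0.79], [0.003, 0, -0.002, 0.469, -0.133, -0.159, 0.79], [0.003, 0, -0.002, 0.469, -0.133, -0.11, 0.79], [0.003, 0, -0.002, 0.469, -0.133, -0.08, 0.79], [0.003, 0, -0.002, 0.469, -0.133, -0.08, 0.79]]
  ]
}}

```text
time_s: 5.0
ee_pos: [0.4526, 0.0321, 0.0983]
eef_rot: [-3.137, 0.001, 1.484]
force: [-0.0, 0.9, -0.5]
grip_width: 0.0196
```

```bash
python3 - <<'E'
from h import *
from station import camera
here();print(units(-.095,.05,.064),units(-.095,-.188,.062))
cv2.imwrite("pics/w2.png",camera("wrist")["color"][...,::-1])
E
```

```text
t 5.0 blk [-0.0962  0.0507] z 0.0983 yaw err 0.0007107588519033037 F [-0.01  0.93 -0.49] w 0.01956521840745687
[-0.003  0.     0.    -0.001  0.003  0.068] [-0.003  0.     0.    -0.477  0.002  0.073]
```

View pics/w2.png

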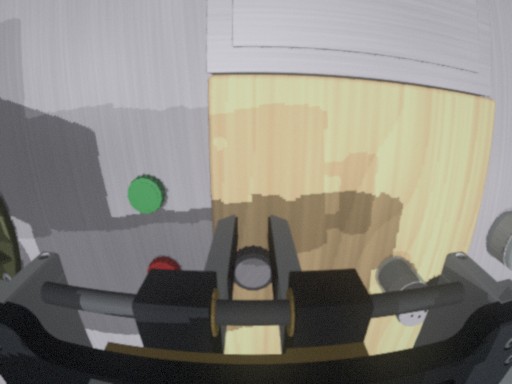

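Cap0 is centred between the fingers at (253,268), so I'll descend and push.

>>> {"op": "servo_tool", "data": {
  "moves": [
    [[0, 0, 0, 0, 0.003, 0.04, 0.79], [0, 0, 0, 0, 0.003, 0.07, 0.79], [0, 0, 0, 0, 0.003, 0.07, 0.79], [0, 0, 0, -0.03, 0.003, 0.072, 0.79], [0, 0, 0, -0.06, 0.003, 0.073, 0.79], [0, 0, 0, -0.09, 0.003, 0.073, 0.79], [0, 0, 0, -0.12, 0.003, 0.073, 0.79], [0, 0, 0, -0.15, 0.003, 0.073, 0.79], [0, 0, 0, -0.18, 0.003, 0.073, 0.79], [0, 0, 0, -0.21, 0.003, 0.073, 0.79], [0, 0, 0, -0.24, 0.003, 0.073, 0.79], [0, 0, 0, -0.24, 0.003, 0.073, 0.79]]
  ]
}}

```text
time_s: 6.05
ee_pos: [0.4448, -0.0897, 0.0651]
eef_rot: [-3.141, 0.001, 1.481]
force: [-0.4, 0.6, -0.1]
grip_width: 0.0197
```

```bash
python3 look.py pics/s4.png; python3 -c "
from h import *
print(units(-.095,-.188,.062))"
```

```text
t 6.05 blk [-0.0933 -0.0714] z 0.0651 yaw err -0.0016152126497790409 F [-0.37  0.63 -0.11] w 0.019662330448783856
[-0.001  0.    -0.001 -0.237 -0.003  0.005]
```

View pics/s4.png

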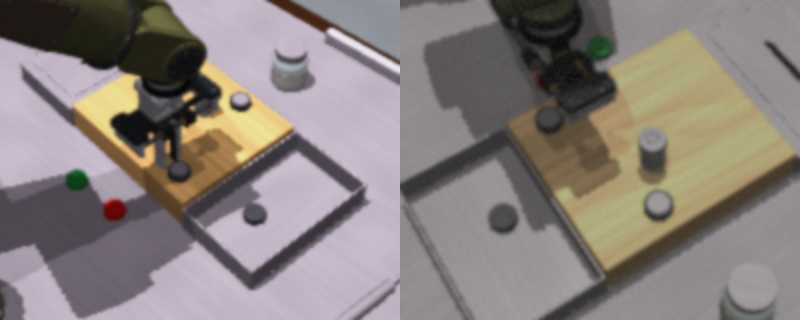

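Cap0 is riding ahead of the fingers at (180,171) and has the clear pan in front of it.

>>> {"op": "servo_tool", "data": {
  "moves": [
    [[0, 0, 0, -0.02, -0.002, 0.004, 0.79], [0, 0, 0, -0.05, -0.003, 0.005, 0.79], [0, 0, 0, -0.08, -0.003, 0.005, 0.79], [0, 0, 0, -0.11, -0.003, 0.005, 0.79], [0, 0, 0, -0.14, -0.003, 0.005, 0.79], [0, 0, 0, -0.165, -0.003, 0.005, 0.79], [0, 0, 0, -0.19, -0.003, 0.005, 0.79], [0, 0, 0, -0.215, -0.003, 0.005, 0.79], [0, 0, 0, -0.237, -0.003, 0.005, 0.79], [0, 0, 0, -0.237, -0.003, 0.005, 0.79]]
  ]
}}

```text
time_s: 6.98
ee_pos: [0.4326, -0.2074, 0.0622]
eef_rot: [-3.14, 0.001, 1.481]
force: [0.8, -0.9, 0.5]
grip_width: 0.0198
```

```bash
python3 look.py pics/s5.png; python3 -c "
from h import *
print(units(-.095,.01,.15),units(.094,.01,.15))"
```

```text
t 6.9833 blk [-0.0951 -0.1897] z 0.0622 yaw err -0.00206875649530347 F [ 0.84 -0.88  0.53] w 0.019795704570724642
[-0.001  0.    -0.001  0.396 -0.    -0.176] [-0.001  0.    -0.001  0.397  0.378 -0.177]
```

View pics/s5.png

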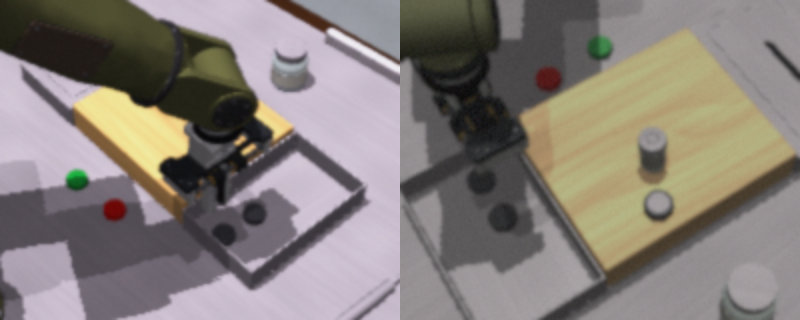

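Both caps are in the pan, at (223,234) and (254,213). Now cap2: lift, move along the pan side in x, then go back in y, well clear of the pot.

>>> {"op": "servo_tool", "data": {
  "moves": [
    [[0, 0, 0, 0, 0, -0.08, 0.79], [0, 0, 0, 0, 0, -0.16, 0.79], [0, 0, 0, 0, 0.06, -0.19, 0.79], [0, 0, 0, 0, 0.14, -0.19, 0.79], [0, 0, 0, 0, 0.22, -0.19, 0.79], [0, 0, 0, 0, 0.3, -0.19, 0.79], [0, 0, 0, 0.04, 0.378, -0.19, 0.79], [0, 0, 0, 0.12, 0.378, -0.19, 0.79], [0, 0, 0, 0.2, 0.378, -0.19, 0.79], [0, 0, 0, 0.28, 0.378, -0.19, 0.79], [0, 0, 0, 0.36, 0.378, -0.19, 0.79], [0, 0, 0, 0.392, 0.378, -0.19, 0.79]]
  ]
}}

```text
time_s: 8.08
ee_pos: [0.6383, -0.0221, 0.1565]
eef_rot: [-3.139, -0.0, 1.485]
force: [1.3, -0.6, -0.2]
grip_width: 0.02
```

>>> {"op": "servo_tool", "data": {
  "moves": [
    [[0, 0, 0, 0, 0, 0, 0.79], [0, 0, 0, 0, 0, 0.05, 0.79], [0, 0, 0, 0, 0, 0.05, 0.79]]
  ]
}}

```text
time_s: 8.33
ee_pos: [0.6366, -0.0218, 0.1277]
eef_rot: [-3.134, -0.0, 1.486]
force: [-0.4, -0.7, -0.5]
grip_width: 0.0197
```

```bash
python3 look.py pics/s6.png;python3 - <<'E'
from h import *
from station import camera
print(units(.094,.005,.13),units(.094,.005,.064))
cv2.imwrite("pics/w3.png",camera("wrist")["color"][...,::-1])
E
```

```text
t 8.3333 blk [0.0919 0.013 ] z 0.1277 yaw err 0.0030056648272569486 F [-0.38 -0.7  -0.55] w 0.0197499431959123
[-0.003 -0.     0.001 -0.015  0.002  0.002] [-0.003 -0.     0.001 -0.015  0.002  0.134]
```

View pics/w3.png

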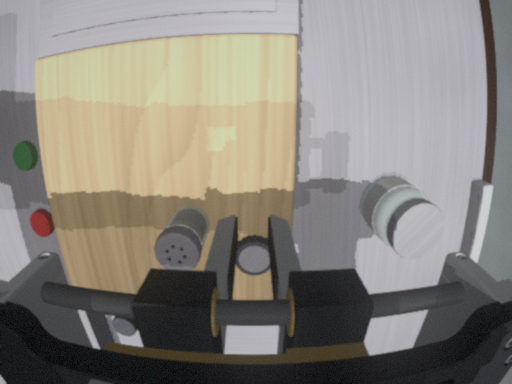

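View pics/s6.png

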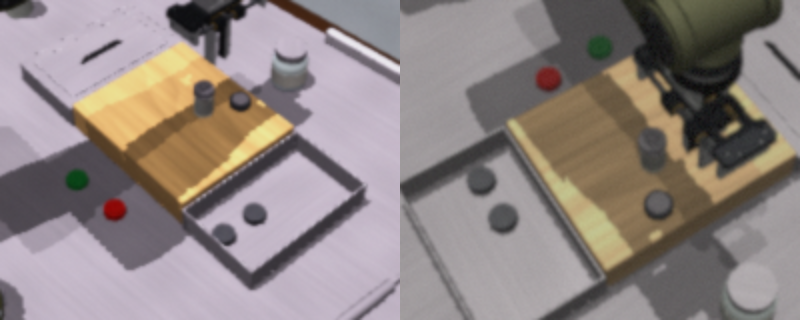

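Cap2 is centred at (255,254). The pot at (180,240) has about 19 mm clearance from the fingers. I'll descend and push.

>>> {"op": "servo_tool", "data": {
  "moves": [
    [[0, 0, 0, 0, 0.002, 0.06, 0.79], [0, 0, 0, 0, 0.002, 0.12, 0.79], [0, 0, 0, 0, 0.003, 0.134, 0.79], [0, 0, 0, -0.01, 0.003, 0.134, 0.79], [0, 0, 0, -0.04, 0.003, 0.134, 0.79], [0, 0, 0, -0.07, 0.003, 0.134, 0.79], [0, 0, 0, -0.1, 0.003, 0.134, 0.79], [0, 0, 0, -0.13, 0.003, 0.134, 0.79], [0, 0, 0, -0.16, 0.003, 0.134, 0.79], [0, 0, 0, -0.16, 0.003, 0.134, 0.79]]
  ]
}}

```text
time_s: 9.32
ee_pos: [0.6324, -0.1062, 0.0655]
eef_rot: [-3.14, 0.0, 1.482]
force: [-0.8, -1.1, -1.0]
grip_width: 0.02
```

```bash
python3 look.py pics/s7.png; python3 -c "
from h import *
print(units(.094,-.188,.062))"
```

```text
t 9.3167 blk [ 0.0951 -0.0714] z 0.0655 yaw err -0.0014744519853657767 F [-0.83 -1.07 -1.05] w 0.020031523837471095
[-0.001 -0.    -0.    -0.239 -0.002  0.006]
```

View pics/s7.png

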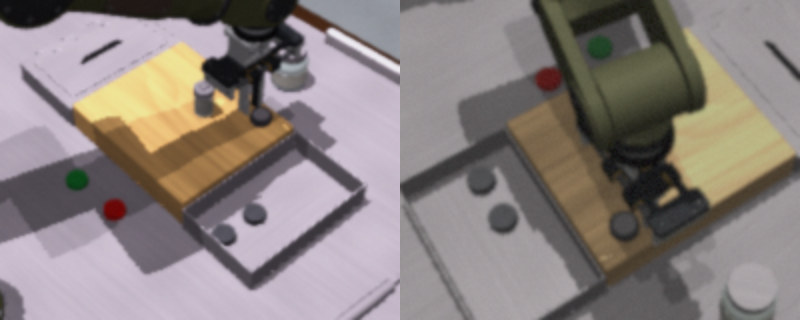

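The pot is standing at (204,98), and cap2 is ahead of the fingers at (261,117).

>>> {"op": "servo_tool", "data": {
  "moves": [
    [[0, 0, 0, -0.02, -0.002, 0.005, 0.79], [0, 0, 0, -0.05, -0.003, 0.006, 0.79], [0, 0, 0, -0.08, -0.003, 0.006, 0.79], [0, 0, 0, -0.11, -0.003, 0.006, 0.79], [0, 0, 0, -0.14, -0.003, 0.006, 0.79], [0, 0, 0, -0.165, -0.003, 0.006, 0.79], [0, 0, 0, -0.19, -0.003, 0.006, 0.79], [0, 0, 0, -0.215, -0.003, 0.006, 0.79], [0, 0, 0, -0.239, -0.003, 0.006, 0.79], [0, 0, 0, -0.239, -0.003, 0.006, 0.79]]
  ]
}}

```text
time_s: 10.25
ee_pos: [0.6203, -0.2248, 0.062]
eef_rot: [-3.139, -0.0, 1.481]
force: [0.0, 0.4, -0.2]
grip_width: 0.0199
```

>>> {"op": "servo_tool", "data": {
  "moves": [
    [[0, 0, 0, 0, 0, -0.08, 0.79], [0, 0, 0, 0, 0, -0.16, 0.79], [0, 0, 0, 0, 0, -0.24, 0.79], [0, 0, 0, -0.05, 0, -0.3, 0.79], [0, 0, 0, -0.1, 0, -0.35, 0.79], [0, 0, 0, -0.18, 0, -0.35, 0.79], [0, 0, 0, -0.26, -0.08, -0.35, 0.79], [0, 0, 0, -0.26, -0.16, -0.35, 0.79], [0, 0, 0, -0.26, -0.24, -0.35, 0.79], [0, 0, 0, -0.26, -0.3, -0.35, 0.79], [0, 0, 0, -0.26, -0.3, -0.35, 0.79]]
  ]
}}

```text
time_s: 11.17
ee_pos: [0.4546, -0.3402, 0.2372]
eef_rot: [-3.137, -0.001, 1.479]
force: [0.6, -0.2, 1.1]
grip_width: 0.0197
```

```bash
python3 look.py pics/s8.png; python3 -c "
from h import *
from station import camera
cv2.imwrite('pics/w8.png',camera('wrist')['color'][...,::-1])"
```

```text
t 11.1667 blk [-0.0615 -0.32  ] z 0.2372 yaw err -0.0039046748482964855 F [ 0.55 -0.24  1.09] w 0.019686409112525265
```

View pics/s8.png

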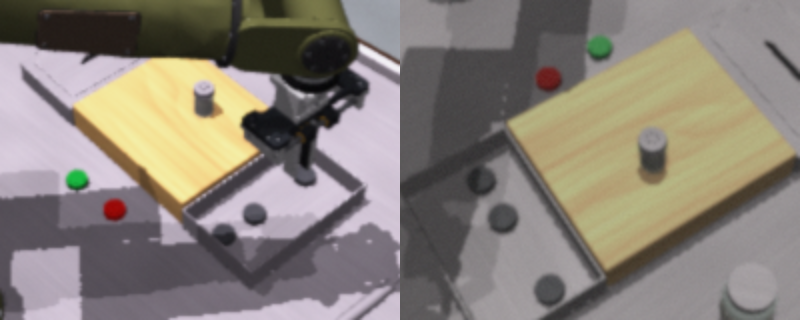

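View pics/w8.png

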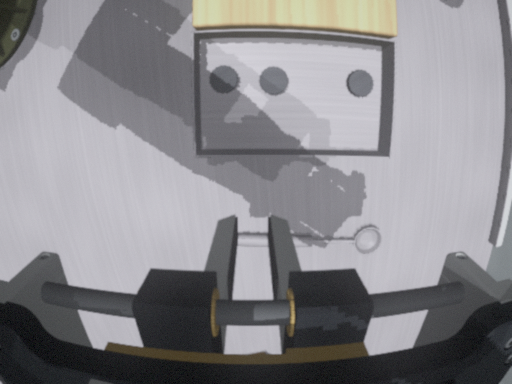

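The wrist view shows all three caps in the open pan, at (224,79), (273,80) and (360,83). The pot stands at its original place at (653,148) in the right panel of the other picture, and the spoon and discs are untouched. The hand is at z = 0.237, clear of everything.

>>> {"op": "servo_tool", "data": {
  "moves": [
    [[0, 0, 0, 0, 0, 0, 0.79], [0, 0, 0, 0, 0, 0, 0.79], [0, 0, 0, 0, 0, 0, 0.79]]
  ]
}}

```text
time_s: 11.57
ee_pos: [0.461, -0.3407, 0.2377]
eef_rot: [-3.14, 0.0, 1.482]
force: [0.5, -0.5, -0.3]
grip_width: 0.0196
```

```bash
python3 -c "
from h import *
here()
from station import hand_in
print(hand_in())"
```

```text
t 11.5667 blk [-0.0552 -0.32  ] z 0.2377 yaw err -0.0008044705866399049 F [ 0.5  -0.47 -0.34] w 0.01962647318509336
the job is handed in; nothing more can be done
None
```

I swept all three steel caps along their own lanes with the fingers about 20 mm apart, over the block's −y edge into the open pan. I handed the job in at 11.6 s.

The last pictures show three caps in the open pan and the pepper pot standing where it was. The spoon, jar and the red and green look-alike discs appear undisturbed. The sauce bottle was not in the final close-ups, but the arm never went near it. The hand finished about 0.24 m above the counter, touching nothing. The force readings I took after each move were about 2 N at most.

One reading was off: during the first push the fingers ran about 5 mm higher than commanded. I corrected that before the cap reached the edge.

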